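# Relamp the bench illuminator and snap its cover home

## Robot

A 6-joint arm with a two-finger parallel gripper is mounted at the origin on the work surface. World frame = base frame: x ahead of the robot, y to its left, z up, the work surface at z = 0. Lengths are in m, angles in rad, forces in N, time in s.
With the tool pointing down it reaches from about 0.25 to 0.8 m from the base axis. Payload 3.9 kg.
Tool frame: the origin (TCP) lies on the centre line of the jaws, within the pads' length; the fingertips stand 19 mm ahead of it and the grasp point (between the pads) is the TCP (tcp_to_tips is the distance from the TCP to the fingertips, in m); z points along the fingers, y is the line along which they close (so a half turn about z gives the same grasp; the last joint's range is limited). The gripper opens to 85 mm and grips with 20 to 120 N. Pads are 22 mm wide; open, the fingers measure 114 mm over their backs; the gripper's body (76 mm by 85 mm) begins 54 mm behind the grasp point. The pads swing forward as they close: fully open they stand 13 mm farther back than shut.
Start: joints at [1.121, 0.26, -0.138, 1.173, 0, 1.571], TCP at [0.228, 0.473, 0.25] pointing down, gripper open.
Joint ranges: [-2.78, 2.78], [-0.83, 1.72], [-1.28, 1.37], [-1.9, 2.12], [-1.57, 1.48], [-3.14, 3.14]. Speed limits (rad/s): [2.57, 2.57, 3.14, 3.14, 3.14, 3.14].

## Interface

Orientations are given as a unit quaternion [w, x, y, z].
In Python, from plant import * gives the robot as it stands. Calls block until the motion is done:
- reach(position, orientation): joint-space move of the TCP to a pose.
- line_to(position, v=0.15, rotation=None, max_force=None): straight line of the TCP; rotation=None keeps the orientation; v is the mean speed in m/s. With max_force (N) it stops when the force on the tool has changed by that much, and returns True; else False.
- movej(angles): joint-space move.
- open_gripper() and close_gripper(): open the fingers fully, or close them until they stop; the grip force is fixed at half the most.
- hold(seconds).
- inverse_kinematics(position, orientation): joint angles nearest the present ones, or None.
- get_state(): the state.
- grab_frame(name): name is "scene" or "top" or "wrist"; returns a dict with "image" (480x640x3 uint8, red, green, blue), "fov_y" (degrees; the focal length in pixels is half the picture's height over the tangent of half this angle, whatever the lens; pixels are square), "cx", "cy" (the principal point, pixels), "rvec" (rotation vector, rad) and "tvec" (3), from world to camera coordinates, as OpenCV has them. Camera axes: x right, y down, z forward; pixel columns grow to the right and rows downward; lengths in m; the calibration is good to about 2 mm. A picture is of the moment at which its call begins. There is no depth.
A pose or a line that the arm cannot do raises MotionError and nothing moves.
- sign_off(): hands the job in; it is judged then, once.
The state is a dict: "time_s": time; "joint_pos": joint angles; "joint_vel": joint speeds; "effort": joint torques, N m; "tcp_pos": TCP position; "ee_rot": TCP orientation; "contact_force": force on the tool from outside, world axes, zero at the start; "wrist_torque": the same for the moment, N m; "gripper_width": finger opening in m; "gripper_force": force on a finger pad.
Only numpy, scipy, OpenCV 4.12 (cv2) and the standard library are available. Lean on these libraries where they do the work, as an engineer would, in place of code of your own. Each camera call takes 0.05 s, during which the arm holds its last target. There are 200 camera calls.

## Task

Fit the spare tube lamp into the bench illuminator: take it out of its rack and push it down past the sprung jaw until it sits in the fork clip, then put the white cover over it and press until both end catches snap over its lips and its rim is fully down on the deck all round. The job ends holding: finish with the gripper still on the cover and still pressing it down firmly (about 10 N), and leave the other things on the bench where they are.

Things in the scene. Friction and masses are not known exactly. Their poses are not given: they have to be found in the camera images.
- base: Bench illuminator, fixed: low grey plate 92 (x) x 176 (y) x 6 mm with an aluminium deck (top 10 mm above the bench). Origin: centre of the underside, z up; lamp and cover lie along y. Two fork clips stand on it at y = +-38 mm, each 10 mm wide in y, tops 50 mm above the bench; between them (|y| < 33 mm) fingers have room down to 22 mm above the bench.
- guide (a point): Inner foot of one of the four corner guide posts that steer the cover's side walls; origin on the deck at base x = 38.5, y = 56 mm (the others mirrored). Posts are 12 mm wide in y; inner faces upright at x = +-38.5 mm up to 24 mm above the bench, then flaring outward to 44 mm at 33 mm above the bench.
- deck: Deck plate of the illuminator, on which the cover's rim comes down. Origin: centre of the deck's top face (10 mm above the bench), axes as the base. The cover is home when its origin and axes coincide with these (or turned half a turn).
- lamp_seat (a point): Where the lamp's centre lies when seated in the fork clips: on the base's centre, 34 mm above the bench; axes as the base, lamp along y. Fixed tines on the -x side (flared at the top), sprung jaw on the +x side; the slot is 17.5 mm wide, its floor 8 mm below this point.
- jaw (a joint): Sprung steel jaw, one piece with two noses. 0 = shut, grows as the noses swing out to +x (rad). Hinge along y, 13 mm to +x and 14 mm below lamp_seat. Nose slopes run from 16 to 7 mm above lamp_seat. The lamp must spread them 2 to 3.5 mm (about 0.1 rad), some 6 to 12 N straight down; the force drops as it slips under and the jaw springs back to about 0.
- catch_left (a joint): Sprung plastic catch at the base's +y end, 24 mm wide, top 49 mm above the bench. 0 = shut, grows outward (rad); about 0.12 while a lip passes, about 0 when snapped. The cover meets both slopes some 15 mm before home; together they take 10 to 15 N straight down. The force drops about 5 mm before home: press on until the rim bears on the deck.
- catch_right (a joint): The same catch at the base's -y end.
- rack: Spare-lamp rack, fixed, grey plastic: plate 60 (x) x 110 (y) x 6 mm with two saddles at y = +-38 mm (10 mm wide in y, lips 19 mm apart, up to 30 mm above the bench). Origin: centre of the underside. The lamp lies in it along y. Between the saddles fingers have room down to 6 mm.
- lamp: Straight rigid tube lamp, 16 mm diameter, 110 mm long, white with aluminium end caps, about 40 g. Origin: its centre; y along the tube. At the start it lies in the rack, centre 30 mm above the bench. Grip it across at mid-length.
- cover: White cover, open below: 72 (x) x 140 (y) mm, walls 3 mm, top face 49 mm above its rim, inside 45 mm high, about 130 g. On top, along y, a grip rib 14 mm wide, 70 long, 28 high. On each y end a lip 4.5 mm proud, 36 wide, 20 to 24 mm above the rim. Origin: centre of the rim plane; z up. It starts rim down on the bench.
- dropper_bottle: Bystander, to be left alone: amber glass bottle with black cap, 30 dia x 70 high mm; origin under its centre.
- oil_bottle: Bystander, to be left alone: small grey bottle with white cap, 28 dia x 60 high mm; origin under its centre.
- petri_stack: Bystander, to be left alone: stack of three glass dishes, 90 dia x 45 high mm; origin under its centre.
- slide_box: Bystander, to be left alone: flat grey box, 100 x 180 x 36 high mm; origin under its centre.
- beaker: Bystander, to be left alone: glass beaker, 68 dia x 90 high mm; origin under its centre.
- specimen_jar: Bystander, to be left alone: glass jar with steel cap, 60 dia x 75 high mm; origin under its centre.
- objective_can: Bystander, to be left alone: small brass can, 34 dia x 50 high mm; origin under its centre.
There are look-alikes about, which are no part of the job. Of the things like the lamp, leave any that is purple; of the rest the smaller one is meant.

How it is judged:
On the way, in this order (a step that is already met when the one before it is completed fails the run):
1. the lamp sits in the fork clips with the jaw sprung shut (x of lamp in the frame of lamp_seat between -0.004 and 0.004 m and y of lamp in the frame of lamp_seat between -0.009 and 0.009 m and z of lamp in the frame of lamp_seat between -0.003 and 0.003 m and angle between the y axis of lamp and the y axis of base, either way round below 0.08 rad and value of joint jaw below 0.05 rad), for 0.2 s.
2. the cover is home on the deck and both catches have snapped shut over its lips (x of cover in the frame of deck between -0.005 and 0.005 m and y of cover in the frame of deck between -0.005 and 0.005 m and z of cover in the frame of deck between -0.0025 and 0.0025 m and angle between cover's own z axis and vertical below 0.04 rad and angle between the y axis of cover and the y axis of base, either way round below 0.1 rad and value of joint each of catch_left, catch_right below 0.05 rad), for 0.1 s.
At the end, for the whole second after the job is handed in: Lamp within 4 mm across, 9 along, 3 in height of its seat, in line to 0.08 rad; jaw below 0.05 rad. Cover within 5 mm (x, y), 2.5 mm (z) of home, level to 0.04, in line to 0.1 rad; catches below 0.05 rad. The robot still touches it (over 1 N) and it bears on the deck with over 4 N, at rest (all of step 1 and all of step 2 and contact force between cover and deck above 4 N and (contact force between cover and the fingers above 1 N or contact force between cover and the arm above 1 N) and linear speed of cover below 0.03 m/s); the arm keeps its last pose, push and grip.
It fails at once if a bystander is moved more than 30 mm (distance of any of dropper_bottle, oil_bottle, petri_stack, slide_box, beaker, specimen_jar, objective_can from where it was at the start of the episode above 0.03 m).
It also fails if it takes over 64 s, if anything falls off the work surface, if the arm or the gripper's body presses on something with over 40 N, if the wrist force passes 120 N, or if a joint passes its speed limit or range.

## Working session

There is one attempt and no reset: what is moved stays moved. The work goes in short steps, each a Python script; the robot and the scene stay as the last script left them, time stands still between calls to the robot, and variables do not carry over. Pictures are saved under pics/ and viewed, at most 10 in all, crops included, and the job is handed in when it is done.

```bash
mkdir -p pics; cat > h.py <<'E'
from plant import *
import numpy as np, cv2
def snap(n,f):
    d=grab_frame(n); cv2.imwrite(f'pics/{f}.png',d['image'][:,:,::-1]); np.save(f'pics/{f}.npy',d,allow_pickle=True); return d
def load(f): return np.load(f'pics/{f}.npy',allow_pickle=True).item()
def cam(d):
    f=240/np.tan(np.radians(d['fov_y'])/2); K=np.array([[f,0,d['cx']],[0,f,d['cy']],[0,0,1]])
    R=cv2.Rodrigues(np.array(d['rvec'],float))[0]; return K,R,np.array(d['tvec'],float)
def ray(d,uv,z):
    K,R,t=cam(d); c=-R.T@t; uv=np.atleast_2d(uv).astype(float)
    v=(R.T@np.linalg.inv(K)@np.c_[uv,np.ones(len(uv))].T).T
    return c+v*((z-c[2])/v[:,2])[:,None]
def proj(d,P):
    K,R,t=cam(d); p=(K@(R@np.atleast_2d(P).T+t[:,None])).T; return p[:,:2]/p[:,2:]
E
python3 - <<'E'
from h import *
for n in('top','scene'):
    d=snap(n,n+'0'); K,R,t=cam(d); print(n,d['fov_y'],d['cx'],d['cy'],-R.T@t,R[2])
print(get_state())
E
```

```text
top 55.73341164695676 313.54485257373926 234.8393352026306 [ 0.45942527 -0.05881864  1.1205183 ] [ 0.08660582  0.0287924  -0.99582651]
scene 44.217773571815236 329.71340984272666 236.4244772357234 [ 1.50841497 -0.02134534  0.88037699] [-0.75601664 -0.02141626 -0.65420195]
{'time_s': 0.1, 'joint_pos': array([ 1.12102922e+00,  2.60619676e-01, -1.39236554e-01,  1.17274378e+00,
       -3.98025448e-05,  1.57084021e+00]), 'joint_vel': array([-5.65490845e-04, -1.89689192e-03,  4.52380491e-03,  3.41111213e-04,
        2.00290480e-03,  6.53485030e-05]), 'effort': array([-1.38276868e-03, -4.06509411e+01,  2.54527026e+01,  1.00908650e-02,
       -1.02244260e-04, -6.51678775e-06]), 'tcp_pos': array([0.22799887, 0.47224674, 0.24954876]), 'ee_rot': array([-1.81684536e-04,  2.23014129e-01,  9.74814795e-01, -8.83574449e-04]), 'contact_force': array([ 0.32836367, -0.22665439,  0.39622359]), 'wrist_torque': array([0.00330784, 0.02467276, 0.02220378]), 'gripper_force': 0.0, 'gripper_width': 0.08521059300613522}
```

View pics/top0.png

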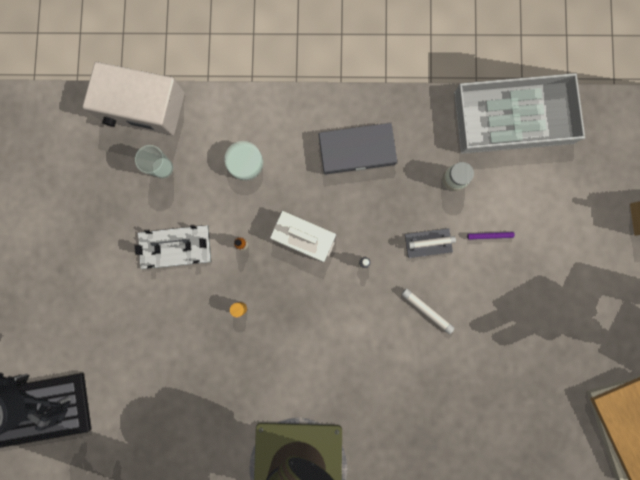

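View pics/scene0.png

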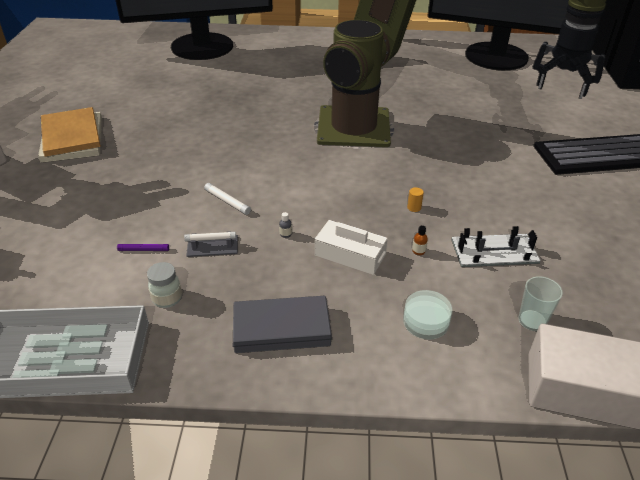

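Top view: the base is at about (174,247), cover (304,237), and the rack with a lamp (430,242). There are three lamp-like things: a white one in the rack at (432,242), a purple one at (490,236), and a larger white one at (428,311). Leaving out the purple one, the smaller white is the lamp in the rack, which matches the description. I'll confirm it in a crop and get coarse poses.

```bash
python3 - <<'E'
from h import *
d=load('top0'); im=d['image']
cv2.imwrite('pics/crop_l.png',cv2.resize(im[215:345,385:535,::-1],None,fx=5,fy=4.6*5/4.6,interpolation=cv2.INTER_CUBIC)[:600])
g=im.min(axis=2).astype(int)
for n,(x0,x1,y0,y1),th,z in [('lamp',(404,462,228,258),165,.034),('big',(395,460,285,338),165,.01),('cover',(265,340,205,265),165,.049),('base',(130,216,220,274),150,.01)]:
    m=np.zeros(g.shape,np.uint8); m[y0:y1,x0:x1]=(g[y0:y1,x0:x1]>th)
    c=cv2.findContours(m,cv2.RETR_EXTERNAL,cv2.CHAIN_APPROX_NONE)[0]
    c=max(c,key=cv2.contourArea) if n!='base' else np.vstack(c)
    P=ray(d,cv2.boxPoints(cv2.minAreaRect(c)),z); e=np.diff(P[:3],axis=0)[:,:2]
    L=np.linalg.norm(e,axis=1); v=e[np.argmax(L)]
    print(n,P.mean(0).round(4),L.round(4),'yaw of y-axis',np.degrees(np.arctan2(-v[0],v[1])).round(1))
E
```

```text
lamp [ 0.5416 -0.3113  0.034 ] [0.1078 0.011 ] yaw of y-axis -171.3
big [ 0.3784 -0.3067  0.01  ] [0.0146 0.1444] yaw of y-axis 141.3
cover [ 0.5498 -0.0038  0.049 ] [0.0717 0.1432] yaw of y-axis 157.3
base [0.5207 0.3185 0.01  ] [0.1756 0.0896] yaw of y-axis -172.8
```

View pics/crop_l.png

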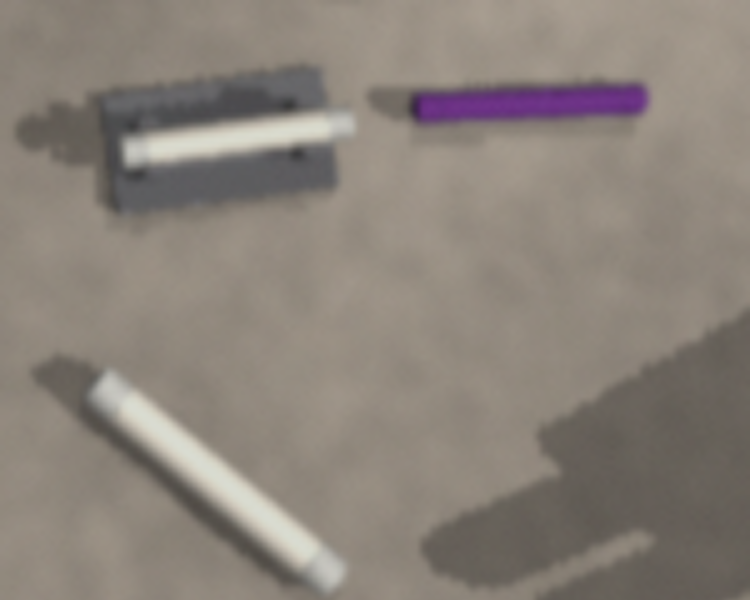

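The crop confirms it: the smaller white lamp is the one in the rack at crop (238,137). The large white one (215,480) and the purple one stay where they are. Next, close-up wrist looks on the way: base, cover, then lamp.

```bash
cat >> h.py <<'E'
from scipy.spatial.transform import Rotation as Ro
def quat(psi):
    s,c=np.sin(psi),np.cos(psi)
    q=Ro.from_matrix(np.array([[-s,c,0],[c,s,0],[0,0,-1.]]).T if 0 else np.column_stack([[-s,c,0],[c,s,0],[0,0,-1.]])).as_quat()
    return [q[3],q[0],q[1],q[2]]
E
python3 - <<'E'
from h import *
for n,p,y in [('wb',[.52,.318,.25],7.2),('wc',[.55,-.004,.25],-22.7),('wl',[.5416,-.311,.22],8.7)]:
    q=quat(np.radians(y)); print(n,[inverse_kinematics(p,quat(np.radians(y+k))).round(2) for k in(0,180)])
    reach(p,q); d=snap('wrist',n); K,R,t=cam(d); s=get_state()
    print(s['time_s'],s['tcp_pos'],s['joint_pos'].round(2),-R.T@t,R[2])
a=np.hstack([cv2.imread(f'pics/{n}.png') for n in('wb','wc','wl')])
cv2.imwrite('pics/w1.png',cv2.resize(np.vstack([a[:,:1280],np.hstack([a[:,1280:],0*a[:,1280:]])]),(800,600)))
E
```

```text
wb [array([0.55, 0.41, 0.08, 1.24, 0.  , 1.99]), array([ 0.55,  0.41,  0.08,  1.24,  0.  , -1.15])]
1.4 [0.51893023 0.31897607 0.2500955 ] [0.55 0.41 0.08 1.24 0.   1.99] [0.50934801 0.39032547 0.37237357] [ 0.03413128 -0.28216381 -0.95875891]
wc [array([-0.01,  0.3 , -0.08,  1.19,  0.  ,  1.96]), array([-0.01,  0.3 , -0.08,  1.19,  0.  , -1.18])]
2.675 [ 0.55024343 -0.00266207  0.25003171] [-0.01  0.3  -0.08  1.19  0.    1.96] [0.57746387 0.06370167 0.37247829] [-0.11087135 -0.26221258 -0.9586199 ]
wl [array([-0.52,  0.44,  0.06,  1.19,  0.  ,  0.9 ]), array([-0.52,  0.44,  0.06,  1.19,  0.  , -2.24])]
3.9 [ 0.54221325 -0.30957951  0.22013688] [-0.52  0.44  0.06  1.19  0.    0.9 ] [ 0.53039349 -0.23850845  0.34240177] [ 0.04217083 -0.28085394 -0.9588236 ]
```

View pics/w1.png

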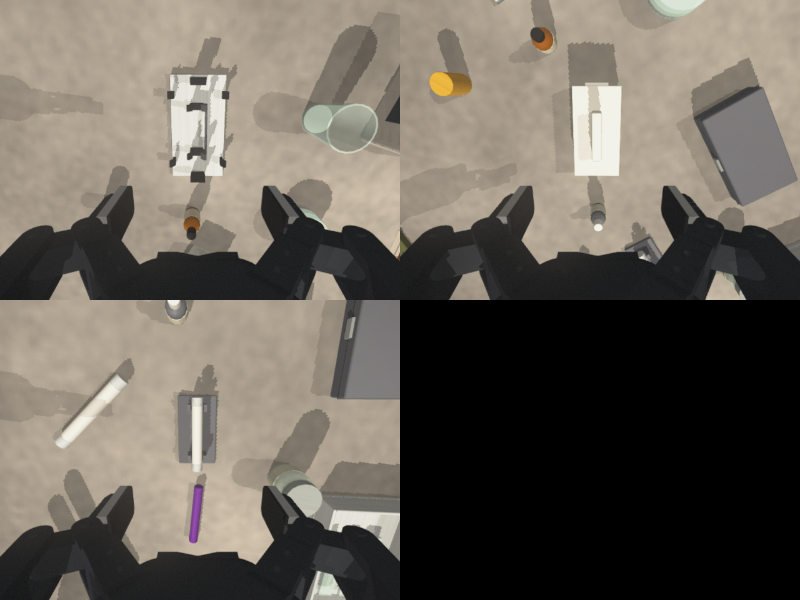

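Composite of the wrist views:
- **Base:** top-left tile, centre at about (198,125). Black catches lie at its ends and the amber bottle is beyond the -y end.
- **Cover:** top-right tile, at (597,130), with its rib and the oil bottle near its -y end.
- **Lamp:** lower-left tile, in the rack at (197,433).

Next I measure all three.

```bash
python3 - <<'E'
from h import *
S={'wl':[(290,345,140,290,.030,150)],'wb':[(255,385,100,300,.010,150)],'wc':[(255,370,125,290,.049,200)]}
for n,L in S.items():
    d=load(n); g=d['image'].min(axis=2)
    for x0,x1,y0,y1,z,th in L:
        for t in (th-20,th,th+20):
            m=np.zeros(g.shape,np.uint8); m[y0:y1,x0:x1]=(g[y0:y1,x0:x1]>t)
            c=cv2.findContours(m,cv2.RETR_EXTERNAL,cv2.CHAIN_APPROX_NONE)[0]
            c=np.vstack([k for k in c if cv2.contourArea(k)>60])[:,0]
            W=ray(d,c,z)[:,:2]  # rectify to metric first, then fit
            (cx,cy),(a,b),_=r=cv2.minAreaRect((W*1000).astype(np.float32))
            P=cv2.boxPoints(r); e=np.diff(P[:3],axis=0); v=e[np.argmax(np.linalg.norm(e,axis=1))]; v*=np.sign(v[1])
            print(n,t,'c',round(cx,1),round(cy,1),'size',round(a,1),round(b,1),'yaw',np.degrees(np.arctan2(-v[0],v[1])).round(2))
b=load('wb')['image'][90:310,240:400,::-1]; c=load('wc')['image'][100:300,240:400,::-1]
cv2.imwrite('pics/z1.png',np.hstack([cv2.resize(b,(400,550),interpolation=2),cv2.resize(c,(400,550),interpolation=2)]))
E
```

```text
wl 130 c 542.5 -311.9 size 52.8 140.3 yaw 8.76
wl 150 c 543.5 -318.6 size 52.8 126.8 yaw 8.76
wl 170 c 539.9 -311.7 size 13.4 112.1 yaw 8.32
wb 130 c 522.1 317.5 size 147.7 212.7 yaw 7.32
wb 150 c 522.7 317.6 size 146.3 212.7 yaw 7.32
wb 170 c 517.8 319.3 size 89.9 172.9 yaw 7.31
wc 180 c 548.1 -2.1 size 138.3 71.6 yaw -22.6
wc 200 c 548.2 -1.5 size 137.3 70.6 yaw -22.69
wc 220 c 548.2 -2.0 size 136.3 69.8 yaw -22.65
```

View pics/z1.png

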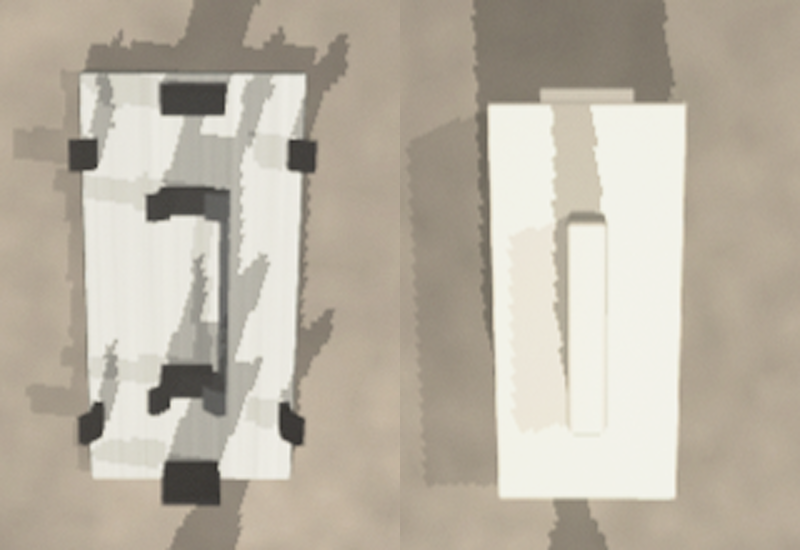

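The base view shows the jaw bar on +x (image right). The two cameras put the base at about (0.519, 0.319) with yaw 7.3°, and the sizes agree with 92x176. Now I grasp the lamp and hover over the clips.

```bash
python3 - <<'E'
from h import *
y=np.radians(8.5)
line_to([.541,-.3115,.10],rotation=quat(y)); print(line_to([.541,-.3115,.039],v=.1,max_force=8))
close_gripper(); s=get_state(); print('grip',s['gripper_width'],s['gripper_force'],s['tcp_pos'])
line_to([.541,-.3115,.16],v=.15)
b=np.radians(7.3)
reach([.519,.319,.16],quat(b)); line_to([.519,.319,.105],v=.15); s=get_state(); print(s['time_s'],s['tcp_pos'],s['gripper_width'],s['contact_force'])
d=snap('wrist','h1'); snap('top','h1t'); snap('scene','h1s')
a=cv2.imread('pics/h1.png')[60:420,140:500]; c=cv2.imread('pics/h1s.png')[180:300,420:570]
cv2.imwrite('pics/z2.png',np.hstack([cv2.resize(a,(450,450)),cv2.resize(c,(350,450))]))
E
```

```text
False
grip 0.013816588214548519 58.52693974971771 [ 0.54120022 -0.31158399  0.03936768]
9.9917 [0.51920453 0.3185724  0.1050325 ] 0.013509311058981238 [ 0.42333936 -0.7465108  -1.12070143]
```

View pics/z2.png

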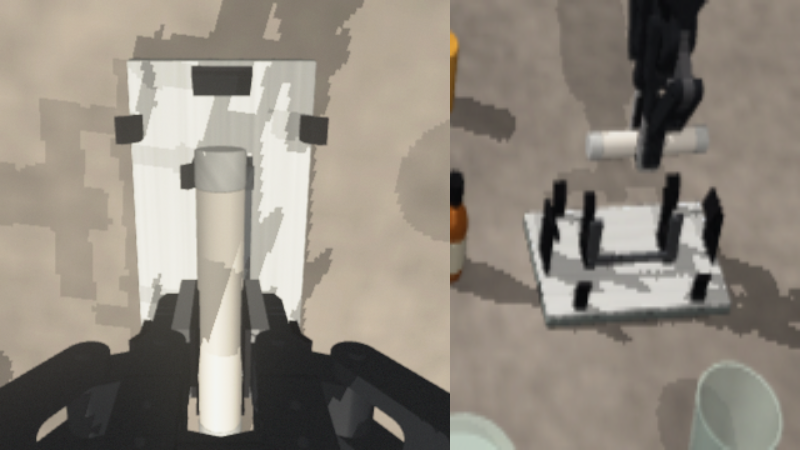

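The lamp is held level between the fingers. Its near cap is at crop (220,150) and lines up closely with catch_left (221,80) and the guide posts (130/314,130). I'll check that numerically in the assumed base frame.

```bash
python3 - <<'E'
from h import *
d=load('h1'); b=np.radians(7.3)
F=np.array([[np.cos(b),np.sin(b)],[-np.sin(b),np.cos(b)]])
k=lambda x,y:(140+x*.8,60+y*.8)
for n,p,z in [('deck corner +y-x',k(127,60),.008),('deck corner +y+x',k(315,60),.008),('catchL mid',k(221.5,67),.049),
  ('guide out -x',k(115,117),.033),('guide out +x',k(328,117),.033),('lamp +y end L',k(195,168),.096),('lamp +y R',k(246,168),.096),('lamp +y tip top',k(220,148),.100),('lamp far L',k(200,405),.096),('lamp far R',k(242,405),.096)]:
    P=ray(d,p,z)[0]; print(n,P.round(4),(1000*F@(P[:2]-[.519,.319])).round(1))
E
```

```text
deck corner +y-x [0.4636 0.3996 0.008 ] [-44.7  87. ]
deck corner +y+x [0.5519 0.4108 0.008 ] [44.3 86.9]
catchL mid [0.5086 0.3999 0.049 ] [-0.  81.6]
guide out -x [0.4652 0.3746 0.033 ] [-46.3  62. ]
guide out +x [0.557  0.3863 0.033 ] [46.3 61.9]
lamp +y end L [0.5045 0.3677 0.096 ] [-8.2 50.1]
lamp +y R [0.5199 0.3696 0.096 ] [ 7.3 50.1]
lamp +y tip top [0.5112 0.3751 0.1   ] [-0.6 56.6]
lamp far L [0.5157 0.2827 0.096 ] [ -7.9 -35.6]
lamp far R [0.5307 0.2846 0.096 ] [  7.2 -35.6]
```

Alignment is within 1 mm, so I push the lamp in.

```bash
python3 - <<'E'
from h import *
x,y=.519,.319
line_to([x,y,.068],v=.12)
for z in np.arange(.064,.0415,-.003):
    r=line_to([x,y,max(z,.0425)],v=.04,max_force=30); s=get_state(); print(round(s['tcp_pos'][2],4),s['contact_force'].round(1),r)
    if r: break
print(s['time_s'],s['gripper_width'])
snap('wrist','p1'); snap('scene','p1s')
a=cv2.imread('pics/p1.png')[60:420,140:500]; c=cv2.imread('pics/p1s.png')[180:300,420:570]
cv2.imwrite('pics/z3.png',np.hstack([cv2.resize(a,(450,450)),cv2.resize(c,(350,450))]))
E
```

```text
0.0645 [ 0.5 -0.2 -1.9] False
0.0609 [-0.2 -0.1 -0.9] False
0.0577 [ 0.3 -0.3 -0.1] False
0.0546 [-3.   0.1  0.7] False
0.0521 [-5.2 -0.1  4.4] False
0.0485 [-1.4  1.3 -2.1] False
0.0449 [-1.3  1.5 -7.6] False
0.0435 [-0.1 -0.4 -1.3] False
12.6 0.013687787522008736
```

View pics/z3.png

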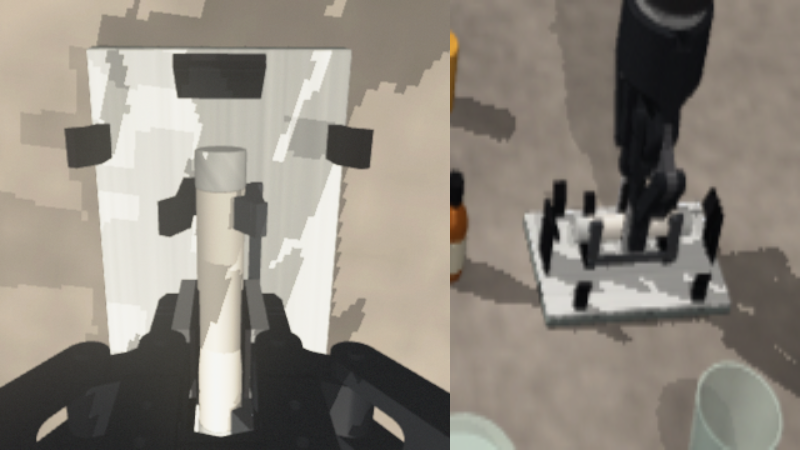

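The force peaked, then reversed as the noses snapped over; a nose now sits on the lamp at crop (250,210). I'll release, fetch the cover, and hover it over the base for a check.

```bash
python3 - <<'E'
from h import *
open_gripper(); line_to([.519,.319,.16],v=.2); snap('wrist','r1')
c=[.5485,-.0025]; w=np.radians(-22.6)
reach([*c,.16],quat(w)); line_to([*c,.10],v=.15); print(line_to([*c,.0695],v=.06,max_force=8), get_state()['tcp_pos'])
close_gripper(); s=get_state(); print('grip',s['gripper_width'],s['gripper_force'],s['tcp_pos'],s['time_s'])
line_to([*c,.19],v=.15); s=get_state(); print(s['contact_force'],s['gripper_width'])
reach([.519,.319,.19],quat(np.radians(7.3))); line_to([.519,.319,.135],v=.15)
s=get_state(); print(s['time_s'],s['tcp_pos'],s['gripper_width'],s['contact_force'])
snap('wrist','r2'); snap('scene','r2s'); snap('top','r2t')
a=cv2.imread('pics/r1.png')[40:340,180:480]; b=cv2.imread('pics/r2.png')[0:400,120:520]; e=cv2.imread('pics/r2s.png')[140:300,420:570]; f=cv2.imread('pics/r2t.png')[180:300,110:240]
r=lambda i:cv2.resize(i,(400,300))
cv2.imwrite('pics/z4.png',np.vstack([np.hstack([r(a),r(b)]),np.hstack([r(e),r(f)])]))
E
```

```text
False [ 0.54835796 -0.00255762  0.0692591 ]
grip 0.012705721385299093 59.734182357788086 [ 0.54887231 -0.00257219  0.06977409] 17.2583
[ 0.1977832   0.55578856 -1.59221383] 0.013517787974654942
19.95 [0.5193941  0.31802433 0.13521206] 0.013040242376185686 [-0.11818665 -0.58033221 -1.42261952]
```

View pics/z4.png

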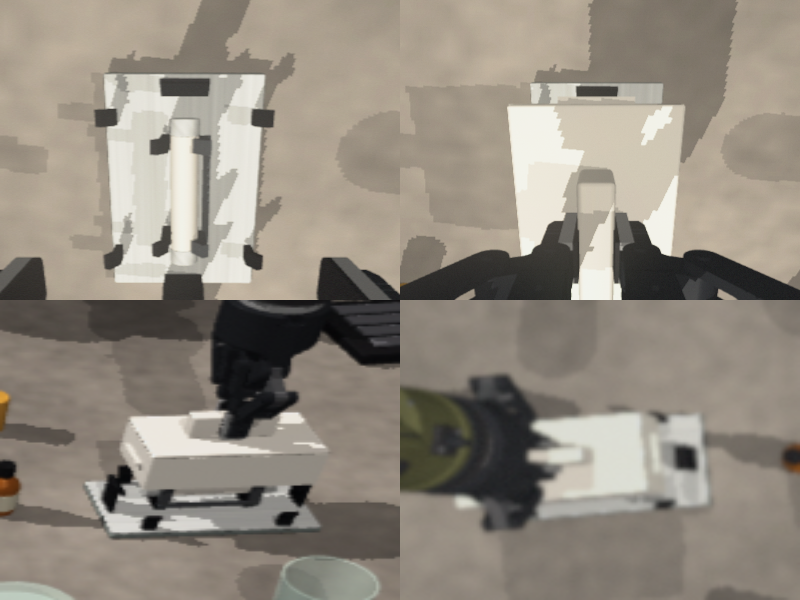

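The lamp sits in the clips (tile 1: tube x≈184, rows 118–265). The cover is held level, with its +y edge at tile 2 (508–685,105) and the catch at (597,91). Now a numeric check.

```bash
python3 - <<'E'
from h import *
b=np.radians(7.3); F=np.array([[np.cos(b),np.sin(b)],[-np.sin(b),np.cos(b)]])
r=load('r2'); k=lambda x,y:(120+x-400,y*4/3)
r1=load('r1'); j=lambda x,y:(180+x*.75,40+y)
for n,d,p,z in [('cov +y-x',r,k(508,105),.1145),('cov +y+x',r,k(685,105),.1145),('cov side -x',r,k(515,190),.1145),('cov side +x',r,k(678.5,190),.1145),('rib end',r,k(597,184),.1425),('deck-x',r,k(530,83),.008),('deck+x',r,k(663,83),.008),('catch top mid',r,k(597,86),.049),
 ('lamp+y',r1,j(184,118),.036),('lamp-y',r1,j(182.5,265),.034),('deck+y-x',r1,j(104,74),.008),('deck+y+x',r1,j(265,74),.008),('deck-y-x',r1,j(115,282),.008),('deck-y+x',r1,j(250,282),.008)]:
    P=ray(d,p,z)[0]; print(n,(1000*F@(P[:2]-[.519,.319])).round(1))
E
```

```text
cov +y-x [-35.2  69.4]
cov +y+x [34.8 69.2]
cov side -x [-35.7  22. ]
cov side +x [35.3 21.9]
rib end [-0.1 34.5]
deck-x [-45.   86.9]
deck+x [44.7 86.7]
catch top mid [ 0.1 82.1]
lamp+y [-0.3 56.6]
lamp-y [ -1.  -56.4]
deck+y-x [-44.6  86.7]
deck+y+x [44.8 86.6]
deck-y-x [-45.7 -86.6]
deck-y+x [ 43.7 -86.5]
```

All within 1 mm. Lowering and pressing the cover.

```bash
python3 - <<'E'
from h import *
x,y=.519,.319
line_to([x,y,.105],v=.12)
for z in list(np.arange(.101,.0815,-.003))+[.081,.080,.0793]:
    r=line_to([x,y,z],v=.04,max_force=35); s=get_state(); print(round(z,4),round(s['tcp_pos'][2],4),s['contact_force'].round(1),r)
    if r or (z<.083 and s['contact_force'][2]>12): break
hold(.3); s=get_state(); print(s['time_s'],s['tcp_pos'],s['contact_force'].round(1),s['gripper_width'])
E
```

```text
0.101 0.1014 [ 0.2  0.3 -1.5] False
0.098 0.0979 [ 0.4  0.  -1.1] False
0.095 0.0947 [ 0.1  0.2 -1.9] False
0.092 0.0919 [-0.4 -1.4 -0.9] False
0.089 0.0894 [ 0.7 -1.7  1.7] False
0.086 0.0871 [ 1.4 -2.5  5.6] False
0.083 0.0815 [ 1.2 -0.7 -6.6] False
0.081 0.0807 [-0.2  0.5 -2.7] False
0.08 0.0801 [ 0.4 -0.7 -0.8] False
0.0793 0.0797 [ 0.4 -0.5  2. ] False
23.3 [0.51926466 0.31921115 0.079728  ] [-0.1  0.1  3.6] 0.013050899724660114
```

Both catches snapped: the force rose, then dropped at about 5 mm before home. The rim now bears on the deck at TCP 0.0797, as expected. I'll press up to about 10 N.

```bash
python3 - <<'E'
from h import *
x,y=.519,.319; z=.0793
for i in range(12):
    f=np.mean([(hold(.05),get_state()['contact_force'][2])[1] for _ in range(4)])
    print(round(z,4),round(get_state()['tcp_pos'][2],4),round(f,1))
    if f>9: break
    z-=.0004; line_to([x,y,z],v=.02)
hold(.5); s=get_state(); print(s['time_s'],s['tcp_pos'],s['contact_force'].round(1),s['gripper_width'],s['gripper_force'],s['wrist_torque'].round(2))
snap('scene','f1'); snap('wrist','f1w'); snap('top','f1t')
a=cv2.imread('pics/f1.png')[170:290,420:570]; b=cv2.imread('pics/f1w.png')[0:400,120:520]
cv2.imwrite('pics/z5.png',np.hstack([cv2.resize(a,(400,400)),cv2.resize(b,(400,400))]))
E
```

```text
0.0793 0.0797 3.8
0.0789 0.0797 7.1
0.0785 0.0797 9.2
24.9 [0.51930105 0.3192465  0.07971959] [-2.  -1.   9.5] 0.012667322593092082 61.62487506866455 [-0.23  0.53  0.03]
```

View pics/z5.png

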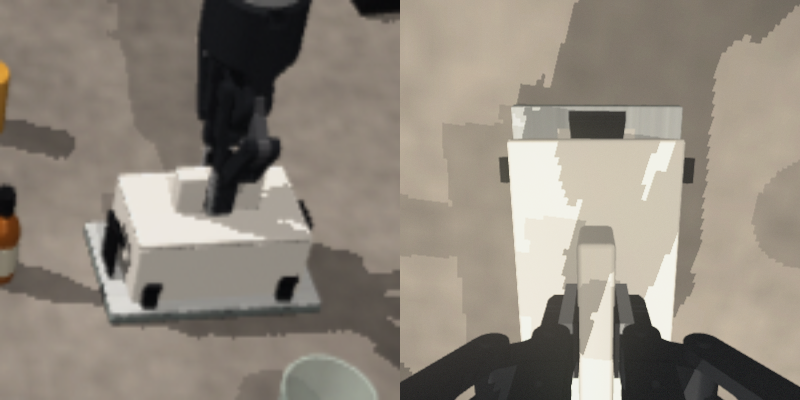

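The cover is down on the deck all round. Its +y edge (508–685,140) lies close against the upright catch (597,124), centred between the posts, and the push is steady at 9.5 N. Handing in.

```bash
python3 -c "
from plant import *
print(sign_off())"
```

```text
the job is handed in; nothing more can be done
None
```

The lamp is seated in the fork clips and the cover is home on the deck with both catches apparently snapped; I handed the job in at about 25 s with the gripper still pressing down at about 9.5 N, and no verdict came back.

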